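Pin the pressing flask shut and hold it under spring pressure

ROBOT

A 6-joint arm with a two-finger parallel gripper is mounted at the origin on a cart in front of the work surface, level with it; the furniture and walls round the work are solid. World frame = base frame: x ahead of the robot, y to its left, z up, the work surface at z = 0. Lengths are in mm, angles in rad, forces in N, time in s.
With the tool pointing down it reaches from about 300 to 775 mm from the base axis. Payload 14.6 kg.
Tool frame: the origin (TCP) lies at the very end of the fingers, on their centre line; the grasp point (between the pads) lies 19 mm behind it; x points along the fingers, z is the direction in which the jaws open and shut, and the axes are right-handed (so a half turn about x gives the same grasp; the last joint's range is limited). The gripper opens to 85 mm and grips with 20 to 120 N. Pads are 22 mm wide; open, the fingers measure 114 mm over their backs; the gripper's body (76 mm by 85 mm) begins 54 mm behind the grasp point. The pads swing forward as they close: fully open they stand 13 mm farther back than shut.
Start: joints at [-0.067, 0.3, 1.521, -0, 1.321, -0.067], TCP at [549.99, -0.002, 231.281] pointing down, gripper open.
Joint ranges: [-3.03, 3.03], [-0.79, 2.21], [0.23, 2.52], [-1.04, 4.18], [0, 3.07], [-2.55, 2.55]. Speed limits (rad/s): [2.22, 2.22, 2.57, 3.14, 3.14, 3.14].

INTERFACE

Orientations are given as a unit quaternion [x, y, z, w].
In Python, from plant import robot gives the robot as it stands. The module is installed in compiled form; this text tells all that it offers.
- The arm moves only by the tool jog_arm, never from a script. Its argument "increments" is a list of rows, each an object of numbers: "gripper": the opening, from 0 (shut) to 1 (fully open); "tx", "ty", "tz": the shift along the world's x, y, z scaled (see below); "roll": the turn about the world's z scaled (see below). In form: [{"gripper": .., "tx": .., "ty": .., "tz": .., "roll": ..}, ...]. A call has exactly 8 rows; each row shifts and turns the commanded pose from where the row before left it; what a row does not reach is not made up. The controller multiplies each number of a shift by 0.02 m and each number of a turn by 6 degrees. A row lasts 1/12 s, in which the tool goes at most 41.7 mm and 7.16 degrees, less where a joint would pass 70% of its speed; a pose out of reach is approached as far as the arm can. A call with a number of a shift or a turn outside -1 to 1 is refused whole. A call with a gripper value outside its range is refused whole. The fingers move at their own pace and stop on an object; the grip force is fixed at half the most. Time passes only in rows, so rows that do not move let the fingers close, or fill a call up. It gives the time, the measured TCP pose, the force and the opening at its end, in the units of the state.
- robot.get_state(): the state, without advancing time (a new reading comes with each control period).
- robot.snapshot(name): name is "scene" or "side" or "wrist"; returns the picture (400x640x3 uint8, red, green, blue); there is no depth.
- robot.calibration(name): a dict with "fx", "fy", "cx", "cy" (pixels), "R" (3x3) and "t" (3): a world point X has camera coordinates R X + t. Camera axes: x right, y down, z forward; pixel columns grow to the right and rows downward; lengths in mm; the calibration is good to about 2 mm. A picture is of the moment at which its call begins: read the wrist's pose just before it. calibration takes no time and is no camera call; for the wrist camera it gives the pose at the moment of the call.
- robot.sign_off(): hands the job in, once; it reports no verdict.
The state is a dict: "clock": time; "joint_pos": joint angles; "joint_velocities": joint speeds; "joint_torque": joint torques, N m; "tcp_pos": TCP position; "tool_rot": TCP orientation; "wrist_force": force on the tool from outside, world axes, zero at the start; "ft_torque": the same for the moment, N m; "finger_gap": finger opening in mm.
Only numpy, scipy, OpenCV 4.12 (cv2) and the standard library are available. Lean on these libraries where they do the work, as an engineer would, in place of code of your own. Each camera call takes 0.05 s, during which the arm holds its last target.

TASK

Start the curing unit by pressing its green key and then its blue key fully in, one at a time, letting each spring back up, and never press the red key. Then swing the lid of the hinged pressing flask fully shut, take the red-capped locking pin from its stand and push it down through the aligned holes of lid and flask until its collar sits on the lid. Finish while still holding the flask pressed shut: keep the red spring cap pushed down well past half of its travel and do not let go; leave the other things on the bench where they are.

Things in the scene. Friction and masses are not known exactly. Their poses are not given: they have to be found in the camera images.
- flask: lower half of the pressing flask, fixed to the bench: an aluminium open box 110 x 100 x 44 mm with a plaster jaw model in it; origin at the centre of its underside, x points from the lug side to the hinge side (lug at -x, toward the robot; hinge at +x), z up. The lug on its -x side is 34 mm wide, 22 mm thick, its top at z = 44 mm, and has a 13 mm through hole
- flask_hole (a point): top mouth of the 13 mm through hole in the flask's lug, 73 mm to -x of the flask's origin and 44 mm above the bench, mouth chamfered 2 mm
- lid (a joint): hinge of the lid, rad: 0 = fully shut, grows as it opens (limit 1.6); starts between 0.8 and 1.3. Stiff friction hinge: the lid stays where it is left; 1 to 2 N at its free end moves it
- lid_hinge (a point): middle of the lid's hinge line, 62 mm to +x of the flask's origin and 50 mm above the bench; the hinge line is the flask's y axis
- lid_push (a point): a good spot to push the lid: on its outer (upper when shut) face, 95 mm from the hinge line, 5 mm out from the plane of the hinge. The lid is a plate 10 mm thick and 96 mm wide from 7 to 117 mm from the hinge line, with a lug 34 mm wide on to 153 mm. Site axes turn with the lid: x along the lid toward the hinge, z out of the outer face
- lid_hole (a point): outer mouth (upper when shut, 2 mm chamfer) of the 13 mm hole through the lid's lug, 135 mm from the hinge line; with the lid shut it lies 11 mm above flask_hole, at 55 mm above the bench
- pin_tip (a point): lower tip of the steel locking pin: tapered over its first 7 mm, from 5 mm to the full shaft diameter of 10 mm; the shaft is 46 mm long from tip to the underside of a collar 20 mm in diameter and 5 mm thick. z points from tip to cap. The pin starts upright in its stand, collar on the stand's top
- pin_cap_centre (a point): middle of the pin's red spring cap, an upright cylinder 24 mm in diameter and 34 mm tall; it lies 76 mm above the pin's tip and 30 mm above the underside of the collar when not pressed; the place to grip. The whole pin weighs about 0.12 kg
- pin_cap (a joint): how far the cap is pushed down on the pin, m: 0 = out, 0.008 = fully in; spring, 1.8 N to start it, 9 N fully in, so it shuts by 4 mm at about 5.4 N
- pin_stand: grey block 44 x 44 x 50 mm, fixed, with a 13 mm upright hole in which the pin stands; origin at the centre of its underside
- control_box: white control box of the curing unit, fixed, 90 x 176 x 32 mm, three round keys in a row along its y axis at 52 mm spacing; the order of the colours varies; origin at the centre of its underside
- key_green_top (a point): centre of the top of the green key, 24 mm in diameter, 50 mm above the bench, standing 10 mm proud of its 40 mm grey collar
- key_blue_top (a point): centre of the top of the blue key, same size
- key_red_top (a point): centre of the top of the red key, same size: not to be pressed
- key_green (a joint): how far the green key is pressed, m: 0 = up, 0.006 = fully in; spring, 1.5 N to start, 5 N fully in
- key_blue (a joint): the same for the blue key
- key_red (a joint): the same for the red key
- amber_bottle: bystander: pale cream bottle with a white cap, 41 x 42 x 92 mm, origin at the centre of its underside
- model_tan: bystander: tan plaster jaw model, 52 x 68 x 32 mm, origin at the centre of its underside
- wax_jar: bystander: white jar with a red lid, 50 x 51 x 45 mm, origin at the centre of its underside

How it is judged (in metres and radians):
On the way, in this order (a step that is already met when the one before it is completed fails the run):
1. the green key is pressed in, the blue one up (value of joint key_green above 0.0045 m and value of joint key_blue below 0.002 m), for 0.05 s.
2. the blue key is pressed in, the green one up again (value of joint key_blue above 0.0045 m and value of joint key_green below 0.002 m), for 0.05 s.
3. both keys are up and the lid is shut, the pin not yet through it (value of joint lid below 0.03 rad and value of joint each of key_blue, key_green below 0.002 m and distance between pin_tip and flask_hole above 0.04 m), for 0.1 s.
4. the pin is through both holes, lid shut (value of joint lid below 0.03 rad and horizontal distance between pin_tip and flask_hole below 0.005 m and z of pin_tip in the frame of flask below 0.014 m), for 0.1 s.
At the end, for the whole second after the job is handed in: Lid shut to 0.02 rad; pin upright (0.12 rad) through both holes, tip within 5 mm of their line and under 13 mm above the bench (9 when seated); fingers on the pin, cap over 4 mm down, collar pressing the lid with over 3 N; pin at rest, both keys up (value of joint lid below 0.02 rad and horizontal distance between pin_tip and flask_hole below 0.005 m and z of pin_tip in the frame of flask below 0.013 m and angle between pin_tip's own z axis and vertical below 0.12 rad and value of joint pin_cap above 0.004 m and contact force between the fingers and lock_pin above 1 N and contact force between lock_pin and lid above 3 N and value of joint each of key_green, key_blue below 0.002 m and linear speed of lock_pin below 0.02 m/s); the arm keeps its last pose, push and grip.
It fails at once if the red key is pressed (value of joint key_red above 0.003 m).
It fails at once if the cream bottle is shoved or tipped (distance of amber_bottle from where it was at the start of the episode above 0.03 m or angle between amber_bottle's own z axis and vertical above 0.5 rad).
It fails at once if the tan model is shoved (distance of model_tan from where it was at the start of the episode above 0.03 m).
It fails at once if the wax jar is shoved (distance of wax_jar from where it was at the start of the episode above 0.03 m).
It also fails if it takes over 64 s, if anything falls off the work surface, if the arm or the gripper's body presses on something with over 40 N, if the wrist force passes 120 N, or if a joint passes its speed limit or range.

## Working session

There is one attempt and no reset: what is moved stays moved. The work goes in short steps, Python scripts to look and compute and a tool call to move; the robot and the scene stay as the last step left them, time stands still between calls to the robot, and variables do not carry over. Pictures are saved under pics/ and viewed, and the job is handed in when it is done.

Besides the shell and the picture viewer there is one more tool, called after ">>>" by a JSON object that holds its "op" and its "data", one argument or row to a line. jog_arm: Moves the arm, as the interface text tells. Shifts and turns lie within -1 to 1; 1 stands for 0.02 m of shift or 6 degrees of turn. Its arguments: {"type":"object","properties":{"increments":{"type":"array","items":{"type":"object","properties":{"gripper":{"type":"number"},"tx":{"type":"number"},"ty":{"type":"number"},"tz":{"type":"number"},"roll":{"type":"number"}}}}},"required":["increments"]}

```bash
mkdir -p pics
python3 - <<'E'
from plant import robot
import cv2
s=robot.get_state();print(s)
for n in ("scene","side","wrist"):
    c=robot.calibration(n);print(n,c)
    im=robot.snapshot(n);cv2.imwrite(f"pics/{n}0.png",cv2.cvtColor(im,cv2.COLOR_RGB2BGR))
E
```

```text
{'clock': 0.0, 'joint_pos': array([-6.65420618e-02,  3.00449113e-01,  1.52159776e+00, -1.82415838e-05,
        1.32066712e+00, -6.66289674e-02]), 'joint_velocities': array([-0.00070085,  0.00091223, -0.0011843 ,  0.00122217,  0.0004379 ,
       -0.00025683]), 'joint_torque': array([ 2.33377898e-03, -5.43485534e+01, -3.61782753e+01,  2.82532977e-05,
        4.14875918e-03, -3.55991256e-05]), 'tcp_pos': array([5.49767666e+02, 4.00792126e-02, 2.30726311e+02]), 'tool_rot': array([-1.21811463e-05,  7.07502659e-01,  5.24702541e-05,  7.06710680e-01]), 'wrist_force': array([-0.41889448,  0.1782382 , -0.76153308]), 'ft_torque': array([-0.00759341, -0.01057184, -0.00351481]), 'finger_gap': 85.50491234051984}
scene {'fx': 365.4789549641622, 'fy': 365.4789549641622, 'cx': 324.03661749102105, 'cy': 195.32134487807247, 'R': array([[ 0.73910883, -0.67358505, -0.00115185],
       [-0.42548923, -0.46555216, -0.77602842],
       [ 0.52218489,  0.57405955, -0.63069689]]), 't': array([-355.73819969,  292.61103994,  824.66351692])}
side {'fx': 408.8361586897301, 'fy': 408.8361586897301, 'cx': 316.7895259644077, 'cy': 195.3909548395686, 'R': array([[-0.43881016, -0.89857908, -0.00112925],
       [-0.4214846 ,  0.20693643, -0.88290886],
       [ 0.79359711, -0.38695342, -0.46954305]]), 't': array([ 294.99496748,  280.41704285, 1085.02524314])}
wrist {'fx': 303.15492366289476, 'fy': 303.15492366289476, 'cx': 320.7471568200674, 'cy': 199.77271865430814, 'R': array([[ 9.99999627e-01,  2.47567850e-04, -8.27087823e-04],
       [ 4.74194003e-04, -9.58062917e-01,  2.86557538e-01],
       [-7.21459739e-04, -2.86557824e-01, -9.58062677e-01]]), 't': array([-549.47630341,  -37.71982656,  379.16973935])}
```

View pics/scene0.png

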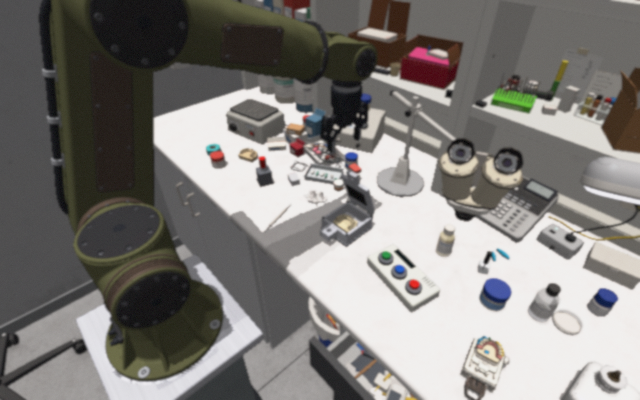

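View pics/side0.png

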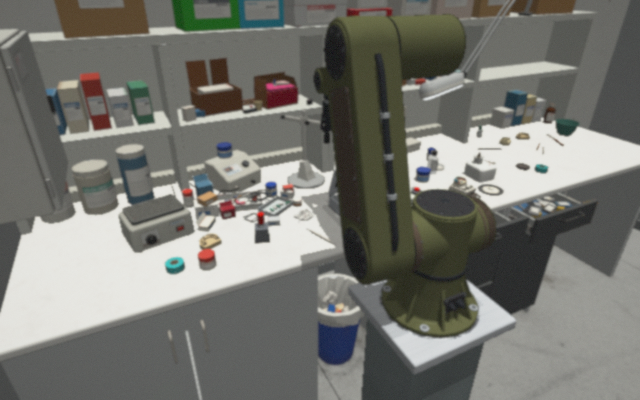

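View pics/wrist0.png

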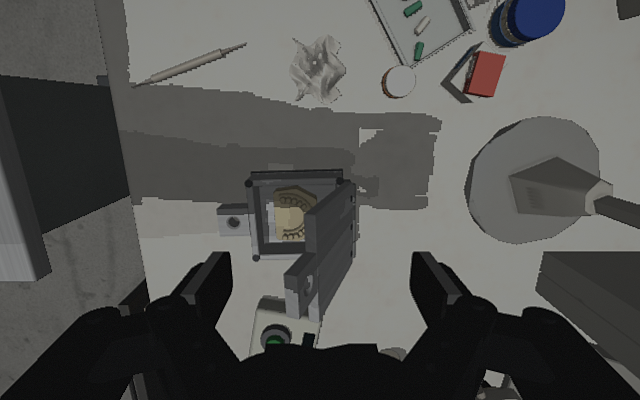

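```bash
cat > h.py <<'E'
import numpy as np, cv2
def ray(c,u,v):
    R=np.array(c["R"]);t=np.array(c["t"]);C=-R.T@t
    d=R.T@np.array([(u-c["cx"])/c["fx"],(v-c["cy"])/c["fy"],1]);return C,d
def onz(c,u,v,z):
    C,d=ray(c,u,v);return C+d*(z-C[2])/d[2]
def proj(c,X):
    p=np.array(c["R"])@np.array(X)+np.array(c["t"]);return c["cx"]+c["fx"]*p[0]/p[2],c["cy"]+c["fy"]*p[1]/p[2]
def tri(obs):
    A=np.zeros((3,3));b=np.zeros(3)
    for c,u,v in obs:
        C,d=ray(c,u,v);d/=np.linalg.norm(d);P=np.eye(3)-np.outer(d,d);A+=P;b+=P@C
    X=np.linalg.solve(A,b);return X,[proj(c,X) for c,_,_ in obs]
def blobs(im,lo,hi,lo2=None,hi2=None,amin=15):
    h=cv2.cvtColor(im,cv2.COLOR_BGR2HSV);m=cv2.inRange(h,lo,hi)
    if lo2 is not None:m|=cv2.inRange(h,lo2,hi2)
    n,_,st,ce=cv2.connectedComponentsWithStats(m)
    return [(st[i][:5].tolist(),ce[i].round(1).tolist()) for i in range(1,n) if st[i][4]>=amin]
E
python3 - <<'E'
import cv2
from h import *
s=cv2.imread('pics/scene0.png');d=cv2.imread('pics/side0.png');w=cv2.imread('pics/wrist0.png')
from plant import robot
cs=robot.calibration('scene');cd=robot.calibration('side')
for nm,im,c in (('s',s,cs),('d',d,cd)):
  for cn,a in (('r',((0,140,70),(6,255,255),(174,140,70),(180,255,255))),('g',((45,110,40),(85,255,255))),('b',((100,150,60),(125,255,255)))):
    for st,ce in blobs(im,*a):
      X=onz(c,*ce,50)
      if 250<X[0]<850 and abs(X[1])<550: print(nm,cn,st,ce,X.round(0))
a=cv2.resize(s[130:330,180:480],None,fx=2.6,fy=2.6,interpolation=cv2.INTER_CUBIC);cv2.imwrite('pics/s_crop.png',a)
a=cv2.resize(d[150:300,150:350],None,fx=4,fy=4,interpolation=cv2.INTER_CUBIC);cv2.imwrite('pics/d_crop.png',a)
E
```

```text
s r [291, 140, 13, 11, 91] [297.3, 145.2] [657. 337.  50.]
s r [211, 151, 12, 10, 92] [216.7, 155.8] [405. 472.  50.]
s r [260, 157, 5, 11, 40] [262.1, 161.5] [501. 335.  50.]
s r [350, 164, 9, 8, 40] [354.4, 167.4] [708.  98.  50.]
s r [410, 280, 9, 9, 65] [413.8, 284.1] [ 467. -326.   50.]
s g [382, 252, 8, 7, 45] [385.6, 255.2] [ 487. -224.   50.]
s b [347, 153, 9, 7, 52] [351.0, 156.4] [748. 153.  50.]
s b [396, 266, 8, 7, 47] [399.3, 269.1] [ 477. -275.   50.]
s b [484, 286, 24, 16, 108] [493.5, 295.9] [ 574. -467.   50.]
d r [183, 189, 9, 7, 42] [187.0, 192.0] [821. 469.  50.]
d r [221, 202, 13, 12, 99] [227.1, 207.0] [643. 364.  50.]
d r [258, 212, 6, 12, 52] [260.4, 216.9] [527. 281.  50.]
d r [199, 249, 15, 13, 146] [206.2, 254.9] [394. 492.  50.]
d b [267, 183, 8, 4, 24] [270.3, 184.4] [743. 166.  50.]
```

View pics/s_crop.png

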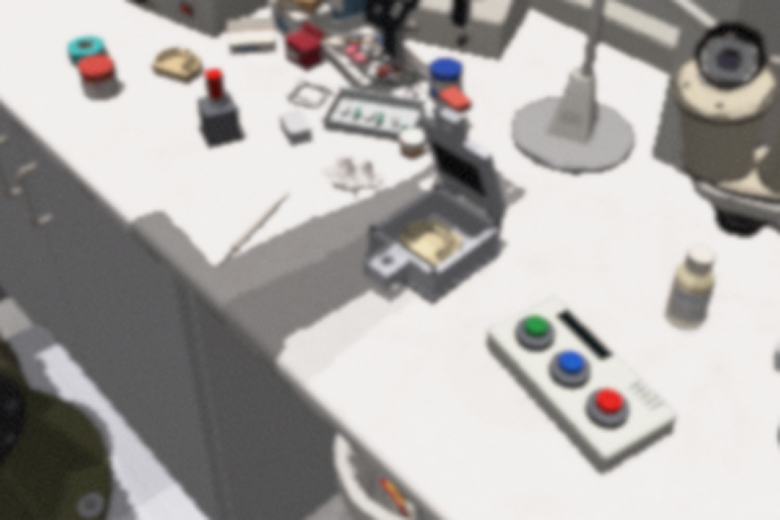

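View pics/d_crop.png

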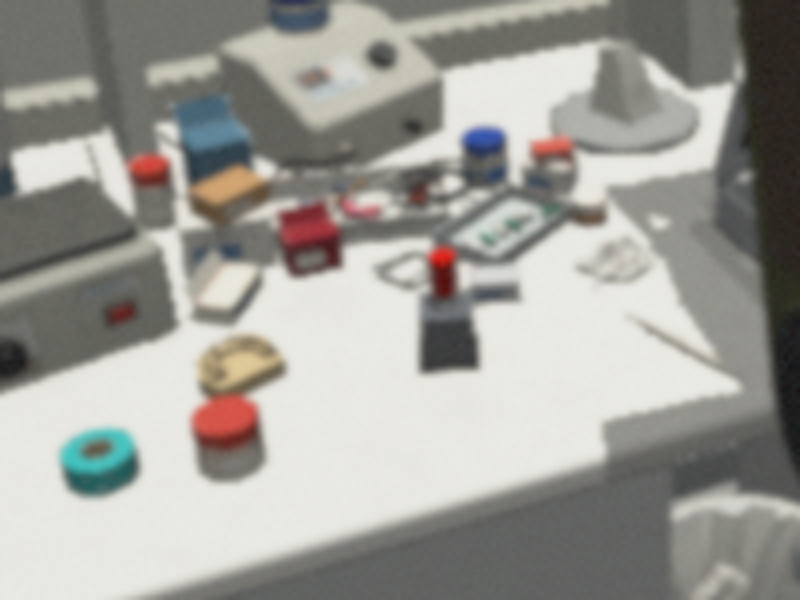

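Run:
```python
import cv2
from h import *
w=cv2.imread('pics/wrist0.png')
from plant import robot
cs=robot.calibration('scene');cd=robot.calibration('side');cw=robot.calibration('wrist')
print(tri([(cs,262.1,161.5),(cd,260.4,216.9)]))
print('hole',onz(cw,233,222,44))
print('jar',tri([(cs,216.7,155.8),(cd,206.2,254.9)]))
a=cv2.resize(w[150:350,200:400],None,fx=3,fy=3,interpolation=cv2.INTER_CUBIC);cv2.imwrite('pics/w_crop.png',a)
```

```text
(array([477.72814489, 296.03857499,  80.35500862]), [(np.float64(262.1292137991216), np.float64(161.3774240360678)), (np.float64(260.4622739784078), np.float64(217.0119404276837))])
hole [447.72958933 -52.94511872  44.        ]
jar (array([412.15335665, 489.92851487,  37.44417929]), [(np.float64(216.67200666319448), np.float64(155.91466488332975)), (np.float64(206.12960733248963), np.float64(254.77655979283992))])
```

View pics/w_crop.png

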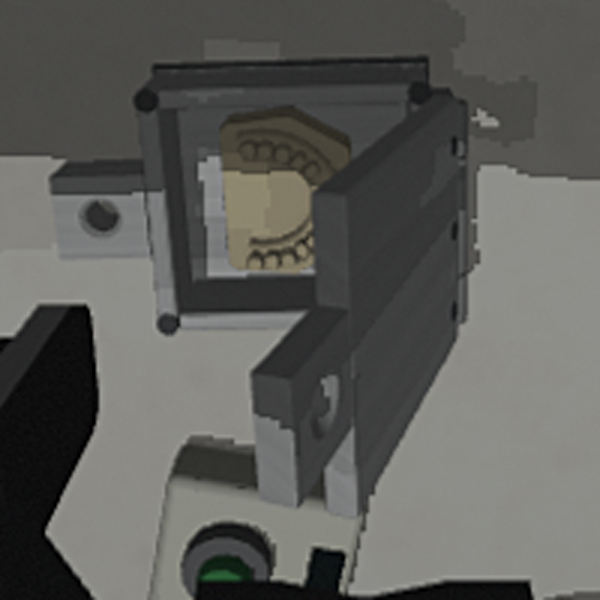

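Run:
```python
from h import *
from plant import robot
cs=robot.calibration('scene');cd=robot.calibration('side');cw=robot.calibration('wrist')
P=[onz(cw,*p,44) for p in ((248.7,183.3),(339.3,180.7),(256,257.7))];print(P)
e=P[1]-P[0];f=P[2]-P[0]
print(np.degrees(np.arctan2(e[1],e[0])),np.degrees(np.arctan2(f[0],-f[1])),np.linalg.norm(e),np.linalg.norm(f))
yaw=np.arctan2(f[0],-f[1])
H=np.array([447.9,-53.1,50])+135*np.array([np.cos(yaw),np.sin(yaw),0])
print(H)
for a in np.arange(.8,1.35,.05):
  X=H-np.array([np.cos(yaw),np.sin(yaw),0])*(135*np.cos(a)-5*np.sin(a))+np.array([0,0,135*np.sin(a)+5*np.cos(a)])
  print(round(a,2),X.round(0),[round(float(q)) for q in proj(cw,X)],[round(float(q)) for q in proj(cs,X)])
```

```text
[array([469.08984351,  -6.79396032,  44.        ]), array([570.25167116,  -3.77756188,  44.        ]), array([471.63669091, -98.81062453,  44.        ])]
1.7079140599465088 1.5854341477916736 101.20678847214232 92.05190342321089
[582.84831944 -49.36488549  50.        ]
0.8 [492. -52. 150.] [251, 267] [340, 192]
0.85 [498. -52. 155.] [256, 269] [342, 190]
0.9 [503. -52. 159.] [262, 272] [343, 187]
0.95 [508. -51. 163.] [268, 274] [345, 185]
1.0 [514. -51. 166.] [275, 276] [346, 183]
1.05 [520. -51. 170.] [282, 279] [348, 181]
1.1 [526. -51. 173.] [289, 281] [350, 180]
1.15 [532. -51. 175.] [297, 282] [351, 178]
1.2 [539. -51. 178.] [306, 284] [353, 176]
1.25 [545. -50. 180.] [314, 285] [355, 174]
1.3 [552. -50. 181.] [323, 286] [356, 173]
```

>>> {"op": "jog_arm", "data": {
  "increments": [
    {"gripper":0,"tx":-0.4,"ty":-1,"tz":0,"roll":0},
    {"gripper":0,"tx":-0.4,"ty":-1,"tz":0,"roll":0},
    {"gripper":0,"tx":-0.4,"ty":-1,"tz":0,"roll":0},
    {"gripper":0,"tx":-0.4,"ty":-1,"tz":0,"roll":0},
    {"gripper":0,"tx":-0.4,"ty":-1,"tz":0,"roll":0},
    {"gripper":0,"tx":-0.4,"ty":-1,"tz":0,"roll":0},
    {"gripper":0,"tx":-0.4,"ty":-1,"tz":0,"roll":0},
    {"gripper":0,"tx":-0.4,"ty":-1,"tz":0,"roll":0}
  ]
}}

```text
clock: 0.82
tcp_pos: [485.4, -160.9, 231.1]
tool_rot: [0.0, 0.707, 0.0, 0.707]
wrist_force: [0.1, -0.6, -0.2]
finger_gap: 0.1
```

```bash
cat > look.py <<'E'
import sys
from h import *
from plant import robot
n=sys.argv[1]
s=robot.get_state();print(s['clock'],s['tcp_pos'].round(1),s['wrist_force'].round(1),round(s['finger_gap'],1))
c=robot.calibration(n);im=cv2.cvtColor(robot.snapshot(n),cv2.COLOR_RGB2BGR)
cv2.imwrite(f'pics/{sys.argv[2]}.png',im)
import pickle;pickle.dump(c,open(f'{sys.argv[2]}.pkl','wb'))
z=float(sys.argv[3]) if len(sys.argv)>3 else 50
for cn,a in (('r',((0,140,50),(6,255,255),(174,140,50),(180,255,255))),('g',((45,110,30),(85,255,255))),('b',((100,150,40),(125,255,255)))):
    for st,ce in blobs(im,*a,amin=40): print(cn,st,ce,onz(c,*ce,z).round(1))
E
python3 look.py wrist w1
```

```text
0.8167 [ 485.4 -160.9  231.1] [ 0.1 -0.6 -0.2] 0.1
g [314, 222, 20, 18, 291] [323.3, 230.6] [ 488.2 -222.1   50. ]
```

View pics/w1.png

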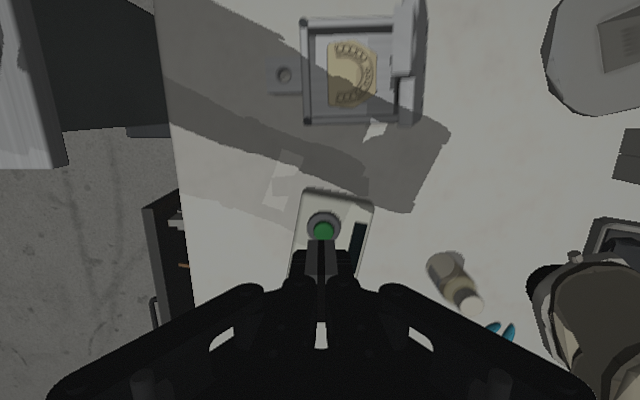

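>>> {"op": "jog_arm", "data": {
  "increments": [
    {"gripper":0,"tx":0.1,"ty":-0.78,"tz":-1},
    {"gripper":0,"ty":-0.78,"tz":-1},
    {"gripper":0,"ty":-0.78,"tz":-1},
    {"gripper":0,"ty":-0.78,"tz":-1},
    {"gripper":0,"tz":-1},
    {"gripper":0,"tz":-1},
    {"gripper":0,"tz":-1},
    {"gripper":0,"tz":-1}
  ]
}}

```text
schema error: expected keys gripper, tx, ty, tz, roll
```

>>> {"op": "jog_arm", "data": {
  "increments": [
    {"gripper":0,"tz":-0.6},
    {"gripper":0,"tz":-0.2},
    {"gripper":0,"tz":-0.1},
    {"gripper":0,"tz":-0.1},
    {"gripper":0,"tz":-0.1},
    {"gripper":0,"tz":-0.1},
    {"gripper":0,"tz":-0.05},
    {"gripper":0,"tz":-0.05}
  ]
}}

```text
schema error: expected keys gripper, tx, ty, tz, roll
```

```bash
python3 look.py scene s1
```

```text
0.8667 [ 484.4 -163.5  231.1] [-0.3 -3.3  0.6] -0.1
r [284, 0, 25, 10, 173] [296.3, 3.1] [2117.6 2148.2   50. ]
r [401, 57, 56, 31, 999] [428.6, 71.9] [1613.6  440.3   50. ]
r [291, 140, 13, 15, 118] [297.6, 146.6] [651.3 328.4  50. ]
r [211, 152, 12, 9, 90] [216.6, 155.9] [404.  471.3  50. ]
r [410, 280, 9, 9, 64] [413.8, 284.0] [ 467.5 -325.3   50. ]
g [492, 88, 46, 24, 604] [513.9, 98.9] [1620.3  -10.    50. ]
g [382, 252, 8, 7, 45] [385.6, 255.2] [ 487.2 -223.5   50. ]
b [347, 153, 9, 7, 52] [351.0, 156.4] [747.5 152.8  50. ]
b [395, 266, 9, 7, 49] [399.2, 269.1] [ 477.3 -274.6   50. ]
b [484, 286, 23, 16, 105] [493.6, 296.2] [ 573.  -467.1   50. ]
b [596, 290, 20, 16, 204] [605.1, 298.1] [ 752.9 -638.2   50. ]
```

>>> {"op": "jog_arm", "data": {
  "increments": [
    {"gripper":0,"tx":0.1,"ty":-0.78,"tz":-1,"roll":0},
    {"gripper":0,"tx":0,"ty":-0.78,"tz":-1,"roll":0},
    {"gripper":0,"tx":0,"ty":-0.78,"tz":-1,"roll":0},
    {"gripper":0,"tx":0,"ty":-0.78,"tz":-1,"roll":0},
    {"gripper":0,"tx":0,"ty":0,"tz":-1,"roll":0},
    {"gripper":0,"tx":0,"ty":0,"tz":-1,"roll":0},
    {"gripper":0,"tx":0,"ty":0,"tz":-1,"roll":0},
    {"gripper":0,"tx":0,"ty":0,"tz":-0.8,"roll":0}
  ]
}}

```text
clock: 1.58
tcp_pos: [487.8, -221.7, 73.6]
tool_rot: [0.0, 0.708, 0.0, 0.707]
wrist_force: [-0.0, -0.4, -0.0]
finger_gap: -0.4
```

>>> {"op": "jog_arm", "data": {
  "increments": [
    {"gripper":0,"tx":0,"ty":-0.05,"tz":-0.6,"roll":0},
    {"gripper":0,"tx":0,"ty":0,"tz":-0.4,"roll":0},
    {"gripper":0,"tx":0,"ty":0,"tz":-0.2,"roll":0},
    {"gripper":0,"tx":0,"ty":0,"tz":-0.1,"roll":0},
    {"gripper":0,"tx":0,"ty":0,"tz":-0.1,"roll":0},
    {"gripper":0,"tx":0,"ty":0,"tz":-0.1,"roll":0},
    {"gripper":0,"tx":0,"ty":0,"tz":0,"roll":0},
    {"gripper":0,"tx":0,"ty":0,"tz":0,"roll":0}
  ]
}}

```text
clock: 2.25
tcp_pos: [488.5, -223.5, 47.7]
tool_rot: [-0.0, 0.707, -0.0, 0.708]
wrist_force: [-10.4, 7.0, 25.0]
finger_gap: -0.1
```

```bash
python3 look.py scene s2; python3 -c "
import cv2
a=cv2.imread('pics/s2.png')[210:320,330:480];cv2.imwrite('pics/s2c.png',cv2.resize(a,None,fx=5,fy=5,interpolation=cv2.INTER_CUBIC))"
```

```text
2.25 [ 488.5 -223.5   47.7] [-10.4   7.   25. ] -0.1
r [284, 0, 25, 10, 173] [296.3, 3.1] [2117.6 2148.2   50. ]
r [286, 24, 8, 13, 84] [289.8, 29.9] [1567.  1538.1   50. ]
r [401, 57, 56, 31, 1074] [427.0, 72.2] [1604.   443.4   50. ]
r [211, 151, 12, 10, 91] [216.7, 155.8] [404.5 471.6  50. ]
r [260, 157, 5, 11, 41] [262.1, 161.5] [501.  335.2  50. ]
r [410, 280, 9, 9, 64] [413.8, 284.0] [ 467.5 -325.3   50. ]
g [492, 88, 46, 24, 603] [513.9, 98.9] [1620.3  -10.    50. ]
b [357, 98, 13, 5, 44] [363.0, 100.1] [1113.9  436.8   50. ]
b [395, 265, 9, 8, 54] [399.1, 268.6] [ 478.3 -273.5   50. ]
b [484, 287, 23, 15, 105] [493.9, 296.1] [ 573.7 -467.5   50. ]
b [596, 290, 20, 17, 198] [605.0, 298.3] [ 752.1 -638.2   50. ]
```

View pics/s2c.png

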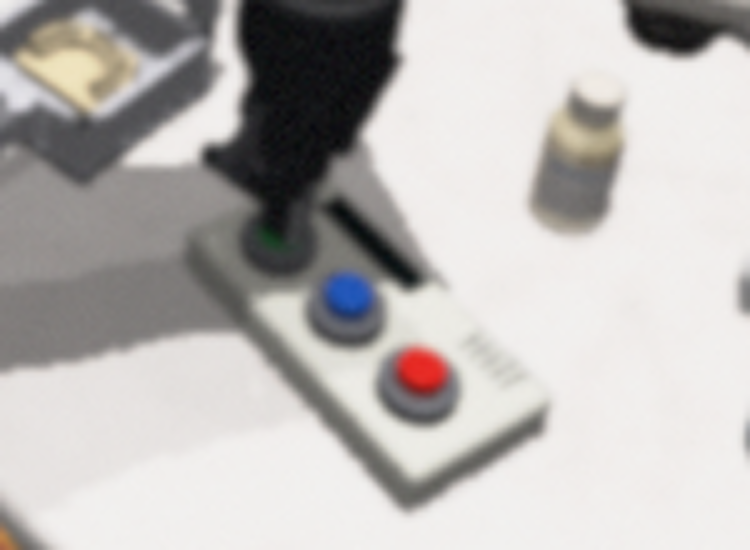

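>>> {"op": "jog_arm", "data": {
  "increments": [
    {"gripper":0,"tx":0,"ty":0,"tz":0,"roll":0},
    {"gripper":0,"tx":0,"ty":0,"tz":0,"roll":0},
    {"gripper":0,"tx":0,"ty":0,"tz":0,"roll":0},
    {"gripper":0,"tx":0,"ty":0,"tz":0,"roll":0},
    {"gripper":0,"tx":0,"ty":0,"tz":0,"roll":0},
    {"gripper":0,"tx":0,"ty":0,"tz":0,"roll":0},
    {"gripper":0,"tx":0,"ty":0,"tz":0,"roll":0},
    {"gripper":0,"tx":0,"ty":0,"tz":0,"roll":0}
  ]
}}

```text
clock: 2.97
tcp_pos: [488.5, -223.5, 47.7]
tool_rot: [-0.0, 0.707, -0.0, 0.708]
wrist_force: [-10.8, 7.1, 24.8]
finger_gap: 0.3
```

```bash
python3 -c "
import cv2,numpy as np
f=lambda n:cv2.resize(cv2.imread(n)[238:282,368:418],None,fx=8,fy=8,interpolation=cv2.INTER_NEAREST)
cv2.imwrite('pics/cmp.png',np.hstack([f('pics/scene0.png'),f('pics/s2.png')]))"
```

```text
(no output)
```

View pics/cmp.png

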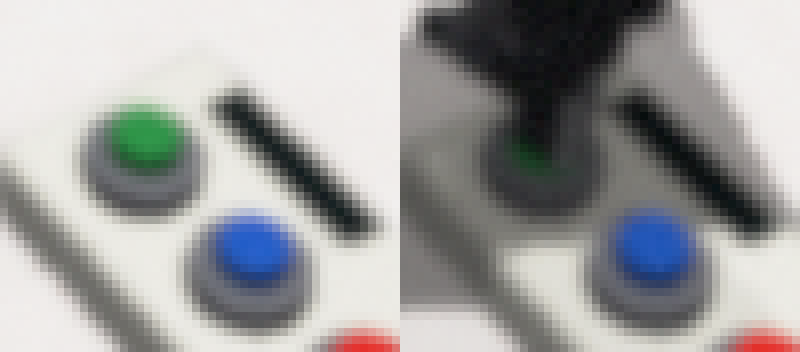

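>>> {"op": "jog_arm", "data": {
  "increments": [
    {"gripper":0,"tx":0,"ty":0,"tz":0.175,"roll":0},
    {"gripper":0,"tx":0,"ty":0,"tz":0,"roll":0},
    {"gripper":0,"tx":0,"ty":0,"tz":0,"roll":0},
    {"gripper":0,"tx":0,"ty":0,"tz":0,"roll":0},
    {"gripper":0,"tx":0,"ty":0,"tz":0,"roll":0},
    {"gripper":0,"tx":0,"ty":0,"tz":0,"roll":0},
    {"gripper":0,"tx":0,"ty":0,"tz":0,"roll":0},
    {"gripper":0,"tx":0,"ty":0,"tz":0,"roll":0}
  ]
}}

```text
clock: 3.63
tcp_pos: [488.2, -223.5, 48.9]
tool_rot: [-0.0, 0.707, -0.0, 0.707]
wrist_force: [2.3, -0.6, 5.1]
finger_gap: 0.1
```

>>> {"op": "jog_arm", "data": {
  "increments": [
    {"gripper":0,"tx":0,"ty":0,"tz":0.6,"roll":0},
    {"gripper":0,"tx":0,"ty":0,"tz":0.9,"roll":0},
    {"gripper":0,"tx":-0.17,"ty":-0.85,"tz":0,"roll":0},
    {"gripper":0,"tx":-0.17,"ty":-0.85,"tz":0,"roll":0},
    {"gripper":0,"tx":-0.17,"ty":-0.87,"tz":0,"roll":0},
    {"gripper":0,"tx":0,"ty":0,"tz":-0.4,"roll":0},
    {"gripper":0,"tx":0,"ty":0,"tz":-0.4,"roll":0},
    {"gripper":0,"tx":0,"ty":0,"tz":0,"roll":0}
  ]
}}

```text
clock: 4.3
tcp_pos: [476.8, -273.7, 60.9]
tool_rot: [0.001, 0.708, 0.001, 0.706]
wrist_force: [0.0, 0.4, -0.2]
finger_gap: 0.2
```

>>> {"op": "jog_arm", "data": {
  "increments": [
    {"gripper":0,"tx":0,"ty":0,"tz":-0.3,"roll":0},
    {"gripper":0,"tx":0,"ty":0,"tz":-0.2,"roll":0},
    {"gripper":0,"tx":0,"ty":0,"tz":-0.2,"roll":0},
    {"gripper":0,"tx":0,"ty":0,"tz":-0.06,"roll":0},
    {"gripper":0,"tx":0,"ty":0,"tz":0,"roll":0},
    {"gripper":0,"tx":0,"ty":0,"tz":0,"roll":0},
    {"gripper":0,"tx":0,"ty":0,"tz":0,"roll":0},
    {"gripper":0,"tx":0,"ty":0,"tz":0,"roll":0}
  ]
}}

```text
clock: 4.97
tcp_pos: [477.9, -274.2, 48.0]
tool_rot: [0.0, 0.707, 0.0, 0.707]
wrist_force: [-3.2, 4.5, 8.6]
finger_gap: -0.4
```

>>> {"op": "jog_arm", "data": {
  "increments": [
    {"gripper":0,"tx":0,"ty":0,"tz":1,"roll":0},
    {"gripper":0,"tx":0,"ty":0,"tz":1,"roll":0},
    {"gripper":0,"tx":0.93,"ty":1,"tz":1,"roll":0},
    {"gripper":0,"tx":0.93,"ty":1,"tz":1,"roll":0},
    {"gripper":0,"tx":0.93,"ty":1,"tz":1,"roll":0},
    {"gripper":0,"tx":0.93,"ty":1,"tz":1,"roll":0},
    {"gripper":0,"tx":0.93,"ty":1,"tz":1,"roll":0},
    {"gripper":0,"tx":0.93,"ty":1,"tz":1,"roll":0}
  ]
}}

```text
clock: 5.63
tcp_pos: [590.1, -153.4, 208.5]
tool_rot: [-0.0, 0.707, 0.0, 0.707]
wrist_force: [-0.2, -0.6, -0.1]
finger_gap: -0.1
```

>>> {"op": "jog_arm", "data": {
  "increments": [
    {"gripper":0,"tx":0,"ty":1,"tz":0.8,"roll":0},
    {"gripper":0,"tx":0,"ty":1,"tz":0,"roll":0},
    {"gripper":0,"tx":0,"ty":1,"tz":0,"roll":0},
    {"gripper":0,"tx":0,"ty":1,"tz":0,"roll":0},
    {"gripper":0,"tx":0,"ty":1,"tz":0,"roll":0},
    {"gripper":0,"tx":0,"ty":0.25,"tz":-0.6,"roll":0},
    {"gripper":0,"tx":0,"ty":0,"tz":-1,"roll":0},
    {"gripper":0,"tx":0,"ty":0,"tz":-1,"roll":0}
  ]
}}

```text
clock: 6.3
tcp_pos: [589.4, -49.5, 170.5]
tool_rot: [-0.0, 0.707, 0.0, 0.707]
wrist_force: [0.5, -0.2, -0.2]
finger_gap: -0.1
```

```bash
python3 look.py scene s3 >/dev/null; python3 look.py wrist w3; python3 -c "
import cv2
a=cv2.imread('pics/s3.png')[130:330,230:480];cv2.imwrite('pics/s3c.png',cv2.resize(a,None,fx=3,fy=3,interpolation=cv2.INTER_CUBIC))"
```

```text
6.35 [587.8 -49.6 165.8] [-1.5  0.1 -5. ] 0.1
r [488, 0, 20, 26, 129] [500.0, 10.8] [721.1  93.7  50. ]
r [476, 7, 13, 15, 59] [481.8, 14.6] [707.8  91.2  50. ]
```

View pics/s3c.png

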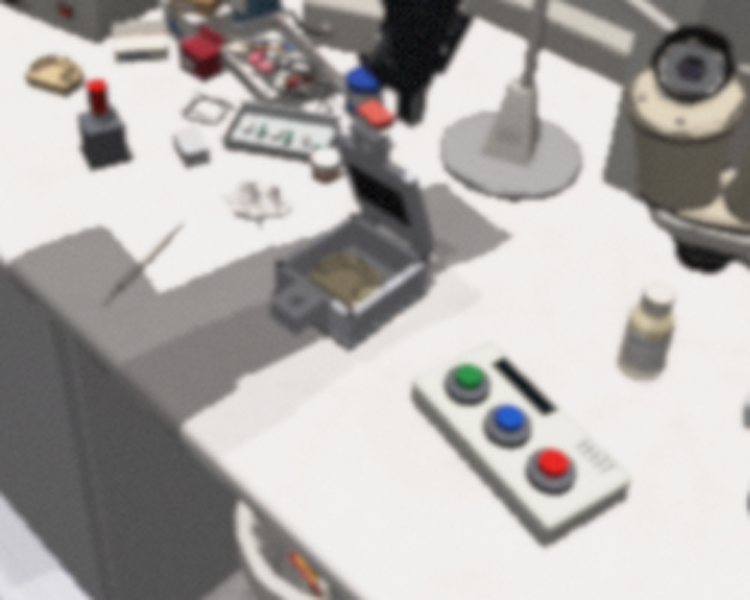

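View pics/w3.png

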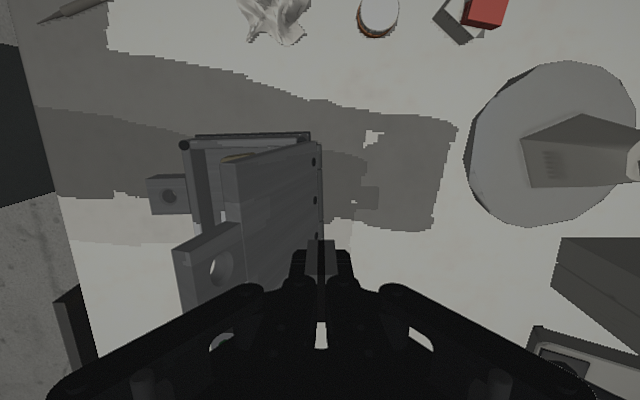

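>>> {"op": "jog_arm", "data": {
  "increments": [
    {"gripper":0,"tx":-0.65,"ty":0,"tz":-0.25,"roll":0},
    {"gripper":0,"tx":-0.65,"ty":0,"tz":-0.25,"roll":0},
    {"gripper":0,"tx":-0.6,"ty":0,"tz":-0.3,"roll":0},
    {"gripper":0,"tx":-0.5,"ty":0,"tz":-0.2,"roll":0},
    {"gripper":0,"tx":-0.42,"ty":0,"tz":-0.2,"roll":0},
    {"gripper":0,"tx":-0.41,"ty":0,"tz":-0.29,"roll":0},
    {"gripper":0,"tx":-0.41,"ty":0,"tz":-0.29,"roll":0},
    {"gripper":0,"tx":-0.34,"ty":0,"tz":-0.36,"roll":0}
  ]
}}

```text
clock: 7.07
tcp_pos: [509.9, -50.3, 129.6]
tool_rot: [-0.0, 0.706, -0.0, 0.708]
wrist_force: [0.2, -1.1, 1.9]
finger_gap: 0.3
```

```bash
python3 look.py wrist w4
```

```text
7.0667 [509.9 -50.3 129.6] [ 0.2 -1.1  1.9] 0.3
```

View pics/w4.png

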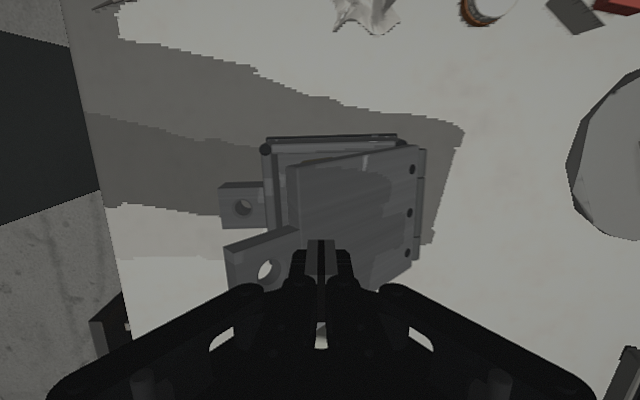

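>>> {"op": "jog_arm", "data": {
  "increments": [
    {"gripper":0,"tx":-0.34,"ty":0,"tz":-0.36,"roll":0},
    {"gripper":0,"tx":-0.26,"ty":0,"tz":-0.42,"roll":0},
    {"gripper":0,"tx":-0.26,"ty":0,"tz":-0.42,"roll":0},
    {"gripper":0,"tx":-0.2,"ty":0,"tz":-0.45,"roll":0},
    {"gripper":0,"tx":-0.15,"ty":0,"tz":-0.45,"roll":0},
    {"gripper":0,"tx":-0.1,"ty":0,"tz":-0.4,"roll":0},
    {"gripper":0,"tx":-0.05,"ty":0,"tz":-0.3,"roll":0},
    {"gripper":0,"tx":0,"ty":0,"tz":-0.1,"roll":0}
  ]
}}

```text
clock: 7.78
tcp_pos: [482.1, -49.7, 69.6]
tool_rot: [0.0, 0.708, 0.0, 0.707]
wrist_force: [0.4, -0.6, 1.1]
finger_gap: 0.1
```

>>> {"op": "jog_arm", "data": {
  "increments": [
    {"gripper":0,"tx":0,"ty":0,"tz":-0.2,"roll":0},
    {"gripper":0,"tx":0,"ty":0,"tz":-0.1,"roll":0},
    {"gripper":0,"tx":0,"ty":0,"tz":-0.1,"roll":0},
    {"gripper":0,"tx":0,"ty":0,"tz":-0.05,"roll":0},
    {"gripper":0,"tx":0,"ty":0,"tz":0,"roll":0},
    {"gripper":0,"tx":0,"ty":0,"tz":0,"roll":0},
    {"gripper":0,"tx":0,"ty":0,"tz":0,"roll":0},
    {"gripper":0,"tx":0,"ty":0,"tz":0,"roll":0}
  ]
}}

```text
clock: 8.45
tcp_pos: [482.7, -49.8, 61.9]
tool_rot: [-0.0, 0.707, -0.0, 0.707]
wrist_force: [0.2, -0.1, -0.4]
finger_gap: 0.3
```

>>> {"op": "jog_arm", "data": {
  "increments": [
    {"gripper":0,"tx":0,"ty":0,"tz":-0.05,"roll":0},
    {"gripper":0,"tx":0,"ty":0,"tz":-0.05,"roll":0},
    {"gripper":0,"tx":0,"ty":0,"tz":-0.05,"roll":0},
    {"gripper":0,"tx":0,"ty":0,"tz":-0.05,"roll":0},
    {"gripper":0,"tx":0,"ty":0,"tz":0,"roll":0},
    {"gripper":0,"tx":0,"ty":0,"tz":0,"roll":0},
    {"gripper":0,"tx":0,"ty":0,"tz":0,"roll":0},
    {"gripper":0,"tx":0,"ty":0,"tz":0,"roll":0}
  ]
}}

```text
clock: 9.12
tcp_pos: [482.6, -49.8, 57.8]
tool_rot: [0.0, 0.707, -0.0, 0.707]
wrist_force: [-0.0, -0.5, -0.7]
finger_gap: 0.2
```

>>> {"op": "jog_arm", "data": {
  "increments": [
    {"gripper":0,"tx":0,"ty":0,"tz":-0.05,"roll":0},
    {"gripper":0,"tx":0,"ty":0,"tz":-0.05,"roll":0},
    {"gripper":0,"tx":0,"ty":0,"tz":-0.05,"roll":0},
    {"gripper":0,"tx":0,"ty":0,"tz":-0.05,"roll":0},
    {"gripper":0,"tx":0,"ty":0,"tz":0,"roll":0},
    {"gripper":0,"tx":0,"ty":0,"tz":0,"roll":0},
    {"gripper":0,"tx":0,"ty":0,"tz":0,"roll":0},
    {"gripper":0,"tx":0,"ty":0,"tz":0,"roll":0}
  ]
}}

```text
clock: 9.78
tcp_pos: [482.7, -49.8, 54.8]
tool_rot: [-0.0, 0.707, -0.0, 0.707]
wrist_force: [-7.5, 1.3, 19.0]
finger_gap: -0.1
```

```bash
python3 look.py wrist w5;python3 look.py scene s5; python3 -c "
import cv2
a=cv2.imread('pics/s5.png')[130:330,230:480];cv2.imwrite('pics/s5c.png',cv2.resize(a,None,fx=3,fy=3,interpolation=cv2.INTER_CUBIC))"
```

```text
9.7833 [482.7 -49.8  54.8] [-7.5  1.3 19. ] -0.1
9.8333 [482.7 -49.8  54.9] [-7.9  1.4 19.2] 0.0
r [284, 0, 25, 10, 174] [296.2, 3.1] [2116.9 2148.8   50. ]
r [286, 25, 8, 12, 82] [289.7, 29.9] [1566.5 1538.5   50. ]
r [401, 57, 57, 31, 1083] [427.0, 72.1] [1605.2  444.2   50. ]
r [211, 151, 12, 10, 90] [216.6, 155.8] [404.3 471.9  50. ]
r [410, 280, 9, 9, 64] [413.8, 284.0] [ 467.5 -325.3   50. ]
g [492, 88, 46, 24, 602] [513.8, 98.9] [1620.    -9.7   50. ]
g [382, 252, 8, 7, 45] [385.6, 255.2] [ 487.2 -223.5   50. ]
b [396, 266, 8, 7, 48] [399.3, 269.1] [ 477.4 -274.8   50. ]
b [484, 286, 23, 16, 109] [493.7, 296.0] [ 573.7 -467.    50. ]
b [596, 290, 20, 16, 202] [605.1, 298.2] [ 752.6 -638.3   50. ]
```

View pics/w5.png

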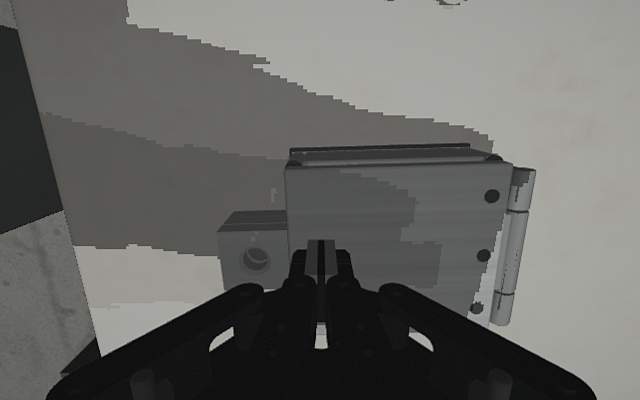

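View pics/s5c.png

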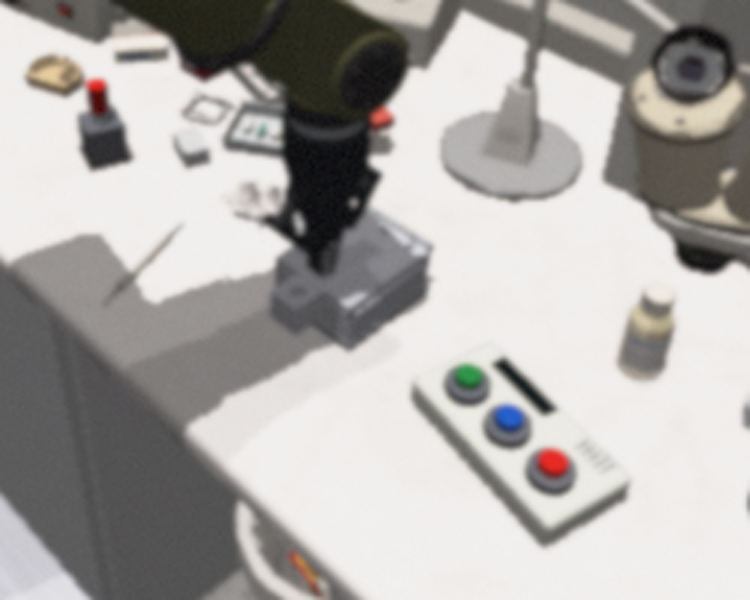

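Run:
```python
import cv2,numpy as np
from h import *
for n in ('scene0','s2'):
    a=cv2.imread(f'pics/{n}.png').astype(int)[246:264,378:396]
    g=a[:,:,1]-(a[:,:,0]+a[:,:,2])//2
    print(n);print(g)
    if n=='s2': print(a[:,:,1])
from plant import robot
c=robot.calibration('scene')
for z in (50,44,40): print(z,[ [round(float(q),1) for q in proj(c,(487.5+dx,-223.5+dy,z))] for dx,dy in ((0,0),(-9,9),(-9,-9),(9,9))])
print(onz(c,446,252,0))
```

```text
scene0
[[-1  0 -1  0 -1 -1 -1 -1  0  0  2  2  3  3  3  3  3  1]
 [-1  1  0  0  0  0  0  1  2  3  3  2  3  2  3  3  3  3]
 [-1  0  0  0  0  1  2  3  3  3  3  2  2  3  3  2  3  3]
 [ 0  0 -1  1  2  2  4  4  5  3  4  3  3  2  3  3  3  4]
 [ 0  1  2  2  4  7 12 15 15 10  6  5  4  3  3  5  5  4]
 [ 1  2  3  5 12 23 35 39 38 32 22 13  6  4  3  5  4  4]
 [ 2  3  3  8 24 46 64 70 69 59 45 31 14  6  3  3  5  3]
 [ 3  3  3 15 45 72 85 87 87 82 72 54 27 10  5  4  6  3]
 [ 2  0  3 21 53 80 90 89 90 89 86 71 40 14  5  4  3  6]
 [ 2  0  3 19 51 77 88 90 89 89 87 73 44 13  3  2  3  3]
 [ 2  0  0 12 40 68 78 82 84 84 79 64 34  9  1  3  4  2]
 [ 1 -2  0  6 24 49 60 69 73 71 63 46 19  3 -2  1  3  2]
 [ 3  0 -1  4 10 23 34 44 48 47 37 22  7  0 -1  2  3  4]
 [ 2  1 -2  0  3  7 14 16 20 19 13  6  2 -1  0  1  3  4]
 [ 1  0 -2 -2 -2  1  3  4  6  5  3  2  0 -3  1  3  3  2]
 [ 4  4 -1 -1 -1 -2  0 -3  0  0 -2 -3 -2 -1  1  4  3  3]
 [ 4  4  1  0 -3 -1 -3 -1 -2 -2 -2 -1 -1  0  2  4  2  3]
 [ 2  4  3  3  1 -2 -1 -1 -1  1 -2  1  2  2  3  3  2  2]]
s2
[[ 0 -2 -2 -1 -2  2 -3  0 -1 -1  1 -4 -3 -2  1  0  1  1]
 [-1  
[... 1862 characters left out ...]
]
 [ 75  59  57  58  60  61  62  57  52  57  63  60  59  59  69  90 111 117]
 [ 78  60  60  57  59  61  62  60  61  58  59  62  61  60  72  89 108 118]
 [ 83  62  54  55  57  58  61  61  60  60  60  59  60  62  71  94 113 121]
 [ 94  70  54  51  52  54  55  59  58  58  58  58  57  64  78  99 116 121]
 [106  86  68  55  52  50  55  56  56  52  55  54  58  69  89 108 118 119]
 [116 103  87  70  58  55  49  52  52  50  53  55  68  82 101 113 118 117]]
50 [[385.7, 255.1], [380.6, 254.9], [386.1, 259.0], [385.3, 251.3]]
44 [[385.4, 256.7], [380.4, 256.5], [385.9, 260.6], [385.0, 252.9]]
40 [[385.3, 257.8], [380.2, 257.6], [385.7, 261.7], [384.8, 254.0]]
[ 655.30184648 -301.43455791    0.        ]
```

Run:
```python
from h import *
import pickle
c=pickle.load(open('w5.pkl','rb'))
print(onz(c,254,259.5,55))
c1=pickle.load(open('w1.pkl','rb'));print(onz(c1,284.5,75,44))
c3=pickle.load(open('w3.pkl','rb'));print(onz(c3,168,197,44))
c3=pickle.load(open('w4.pkl','rb'));print(onz(c3,243.5,208,44))
a=cv2.imread('pics/w5.png')[190:300,200:310];cv2.imwrite('pics/w5c.png',cv2.resize(a,None,fx=5,fy=5,interpolation=cv2.INTER_CUBIC))
```

```text
[447.76258433 -52.41509028  55.        ]
[448.55831445 -55.1884308   44.        ]
[447.72949253 -53.72286381  44.        ]
[448.71148947 -52.72750923  44.        ]
```

View pics/w5c.png

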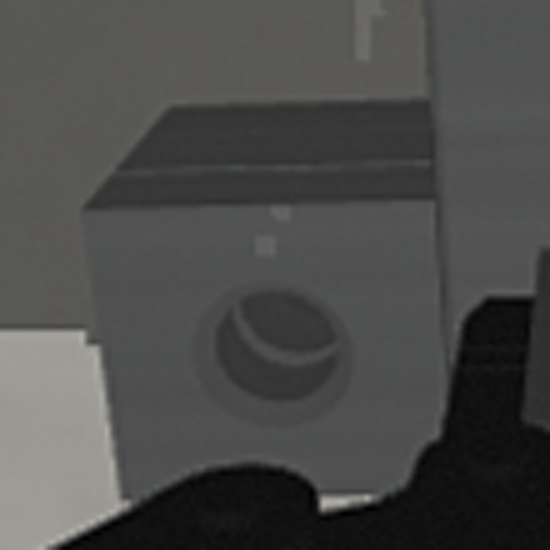

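>>> {"op": "jog_arm", "data": {
  "increments": [
    {"gripper":0,"tx":0,"ty":0,"tz":1,"roll":0},
    {"gripper":0.6,"tx":0,"ty":1,"tz":1,"roll":0},
    {"gripper":0.6,"tx":0,"ty":1,"tz":1,"roll":0},
    {"gripper":0.6,"tx":0,"ty":1,"tz":1,"roll":0},
    {"gripper":0.6,"tx":0,"ty":1,"tz":1,"roll":0},
    {"gripper":0.6,"tx":0,"ty":1,"tz":1,"roll":0},
    {"gripper":0.6,"tx":0,"ty":1,"tz":0.5,"roll":0},
    {"gripper":0.6,"tx":-0.25,"ty":1,"tz":0,"roll":0}
  ]
}}

```text
clock: 10.55
tcp_pos: [478.7, 91.3, 186.2]
tool_rot: [0.0, 0.706, 0.0, 0.709]
wrist_force: [0.2, -0.6, 0.1]
finger_gap: 51.5
```

>>> {"op": "jog_arm", "data": {
  "increments": [
    {"gripper":0.6,"tx":0,"ty":1,"tz":0,"roll":0},
    {"gripper":0.6,"tx":0,"ty":1,"tz":0,"roll":0},
    {"gripper":0.6,"tx":0,"ty":1,"tz":0,"roll":0},
    {"gripper":0.6,"tx":0,"ty":1,"tz":0,"roll":0},
    {"gripper":0.6,"tx":0,"ty":1,"tz":0,"roll":0},
    {"gripper":0.6,"tx":0,"ty":1,"tz":0,"roll":0},
    {"gripper":0.6,"tx":0,"ty":0,"tz":0,"roll":0},
    {"gripper":0.6,"tx":0,"ty":0,"tz":0,"roll":0}
  ]
}}

```text
clock: 11.22
tcp_pos: [477.4, 210.7, 183.5]
tool_rot: [-0.001, 0.707, 0.0, 0.707]
wrist_force: [-0.4, -0.8, -0.6]
finger_gap: 51.2
```

```bash
python3 look.py wrist w6 97; python3 look.py scene s6 |grep -v ^g
```

```text
11.2167 [477.4 210.7 183.5] [-0.4 -0.8 -0.6] 51.2
r [522, 0, 68, 48, 2685] [554.4, 22.6] [634.  339.2  97. ]
r [304, 73, 33, 34, 874] [319.9, 89.2] [476.5 296.8  97. ]
r [551, 148, 15, 14, 137] [557.9, 154.2] [656.3 250.9  97. ]
r [583, 150, 6, 14, 43] [585.6, 156.0] [677.6 249.6  97. ]
r [529, 269, 37, 33, 130] [551.5, 289.3] [677.2 134.1  97. ]
g [466, 207, 17, 11, 40] [473.6, 211.9] [599.4 204.8  97. ]
b [569, 214, 57, 45, 1827] [598.1, 236.4] [704.4 183.8  97. ]
11.2667 [477.4 210.  183.5] [ 0.1 -0.3 -0.2] 51.1
r [284, 0, 25, 10, 175] [296.1, 3.1] [2116.3 2149.4   50. ]
r [286, 25, 8, 12, 82] [289.7, 29.9] [1566.5 1538.5   50. ]
r [401, 57, 57, 31, 1077] [427.0, 72.1] [1605.2  444.2   50. ]
r [291, 140, 13, 15, 120] [297.7, 146.7] [651.1 327.6  50. ]
r [211, 151, 12, 10, 92] [216.7, 155.8] [404.5 471.6  50. ]
r [260, 157, 5, 11, 40] [262.1, 161.5] [501.  335.2  50. ]
r [350, 164, 9, 8, 43] [354.4, 167.6] [707.1  97.4  50. ]
r [410, 280, 9, 9, 64] [413.8, 284.0] [ 467.5 -325.3   50. ]
b [357, 98, 12, 5, 41] [362.8, 100.1] [1113.3  437.4   50. ]
b [346, 153, 10, 7, 53] [350.9, 156.4] [747.2 153.   50. ]
b [395, 266, 9, 7, 50] [399.2, 269.0] [ 477.5 -274.4   50. ]
b [484, 287, 23, 15, 107] [494.0, 296.1] [ 573.9 -467.6   50. ]
b [596, 290, 20, 16, 204] [605.0, 298.1] [ 752.7 -638.    50. ]
```

View pics/w6.png

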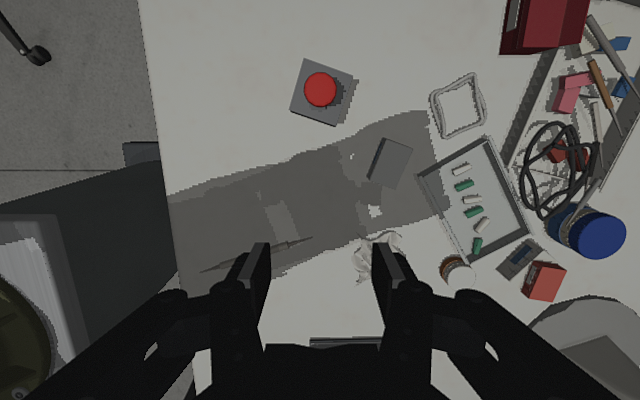

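View pics/s6.png

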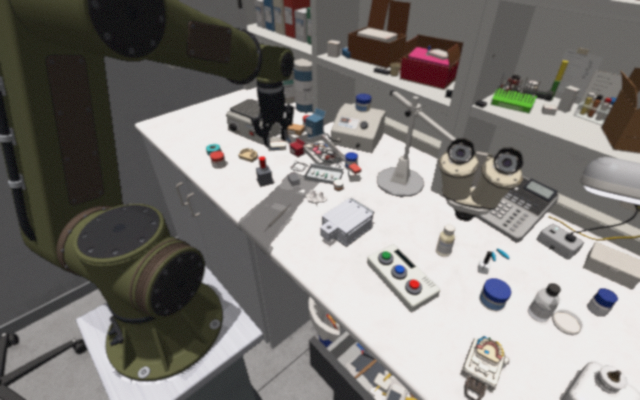

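>>> {"op": "jog_arm", "data": {
  "increments": [
    {"gripper":0.6,"tx":0,"ty":1,"tz":0,"roll":0},
    {"gripper":0.6,"tx":0,"ty":1,"tz":0,"roll":0},
    {"gripper":0.6,"tx":0,"ty":1,"tz":0,"roll":0},
    {"gripper":0.6,"tx":0,"ty":1,"tz":-0.5,"roll":0},
    {"gripper":0.6,"tx":0,"ty":0.32,"tz":-0.7,"roll":0},
    {"gripper":0.6,"tx":0,"ty":0,"tz":-1,"roll":0},
    {"gripper":0.6,"tx":0,"ty":0,"tz":-1,"roll":0},
    {"gripper":0.6,"tx":0,"ty":0,"tz":-0.5,"roll":0}
  ]
}}

```text
clock: 11.98
tcp_pos: [477.1, 295.4, 107.5]
tool_rot: [-0.0, 0.708, -0.001, 0.706]
wrist_force: [-0.4, 0.2, -0.0]
finger_gap: 51.3
```

>>> {"op": "jog_arm", "data": {
  "increments": [
    {"gripper":0.6,"tx":0,"ty":0,"tz":-0.5,"roll":0},
    {"gripper":0.6,"tx":0,"ty":0,"tz":-0.5,"roll":0},
    {"gripper":0.6,"tx":0,"ty":0,"tz":-0.5,"roll":0},
    {"gripper":0.6,"tx":0,"ty":0,"tz":-0.5,"roll":0},
    {"gripper":0.6,"tx":0,"ty":0,"tz":0,"roll":0},
    {"gripper":0.6,"tx":0,"ty":0,"tz":0,"roll":0},
    {"gripper":0.6,"tx":0,"ty":0,"tz":0,"roll":0},
    {"gripper":0.6,"tx":0,"ty":0,"tz":0,"roll":0}
  ]
}}

```text
clock: 12.65
tcp_pos: [477.9, 296.8, 70.4]
tool_rot: [0.0, 0.707, 0.0, 0.707]
wrist_force: [0.5, -0.2, 0.3]
finger_gap: 51.2
```

```bash
python3 look.py wrist w7 97; python3 look.py side d7 |grep -v ^g; python3 -c "
import cv2
a=cv2.imread('pics/d7.png')[170:270,200:330];cv2.imwrite('pics/d7c.png',cv2.resize(a,None,fx=6,fy=6,interpolation=cv2.INTER_CUBIC))"
```

```text
12.65 [477.9 296.8  70.4] [ 0.5 -0.2  0.3] 51.2
r [616, 85, 24, 85, 1062] [631.3, 140.5] [595.4 358.1  97. ]
r [292, 259, 52, 45, 1829] [317.8, 280.7] [476.5 297.9  97. ]
12.7 [477.9 296.8  70.4] [-0.1  0.6 -0.3] 51.0
r [385, 9, 6, 11, 45] [388.3, 13.9] [ 7605.7 -5155.8    50. ]
r [348, 10, 11, 12, 110] [352.5, 15.5] [ 7586.3 -4223.7    50. ]
r [81, 73, 21, 23, 375] [91.0, 84.0] [2951.2  790.8   50. ]
r [266, 89, 26, 18, 319] [277.2, 97.1] [1965.1 -335.    50. ]
r [92, 115, 18, 14, 181] [100.6, 121.3] [1909.9  743.    50. ]
r [183, 189, 9, 7, 44] [187.0, 192.0] [820.7 468.5  50. ]
r [221, 202, 13, 10, 95] [226.9, 206.9] [643.7 364.1  50. ]
r [199, 249, 15, 13, 146] [206.2, 254.9] [393.6 492.3  50. ]
b [320, 325, 36, 35, 706] [336.2, 341.6] [-53.2 306.6  50. ]
```

View pics/w7.png

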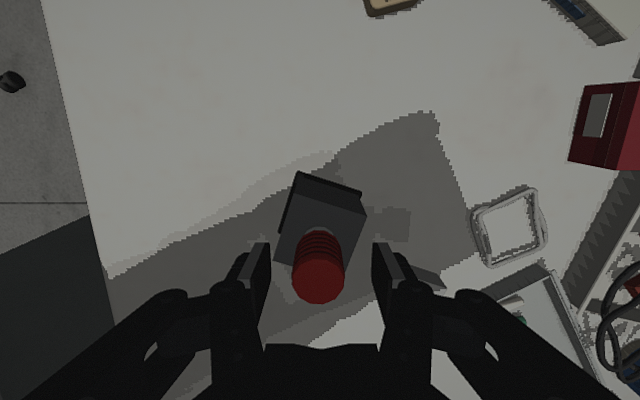

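View pics/d7c.png

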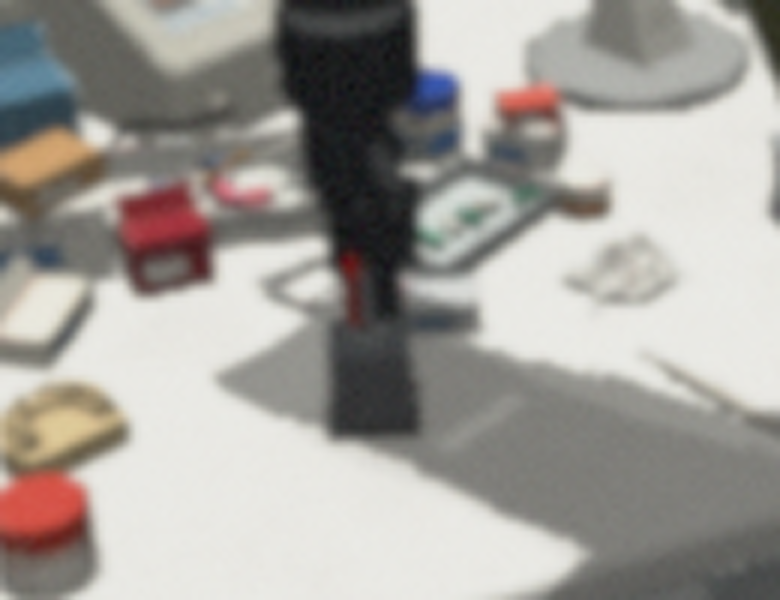

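>>> {"op": "jog_arm", "data": {
  "increments": [
    {"gripper":0.6,"tx":-0.05,"ty":0.02,"tz":-0.07,"roll":0},
    {"gripper":0.2,"tx":0,"ty":0,"tz":0,"roll":0},
    {"gripper":0,"tx":0,"ty":0,"tz":0,"roll":0},
    {"gripper":0,"tx":0,"ty":0,"tz":0,"roll":0},
    {"gripper":0,"tx":0,"ty":0,"tz":0,"roll":0},
    {"gripper":0,"tx":0,"ty":0,"tz":0,"roll":0},
    {"gripper":0,"tx":0,"ty":0,"tz":0,"roll":0},
    {"gripper":0,"tx":0,"ty":0,"tz":0,"roll":0}
  ]
}}

```text
clock: 13.42
tcp_pos: [476.6, 297.0, 68.4]
tool_rot: [0.0, 0.707, 0.0, 0.707]
wrist_force: [-1.3, -0.2, 0.9]
finger_gap: 22.4
```

>>> {"op": "jog_arm", "data": {
  "increments": [
    {"gripper":0,"tx":0,"ty":0,"tz":0.3,"roll":0},
    {"gripper":0,"tx":0,"ty":0,"tz":0.6,"roll":0},
    {"gripper":0,"tx":0,"ty":0,"tz":0.7,"roll":0},
    {"gripper":0,"tx":0,"ty":0,"tz":0.7,"roll":0},
    {"gripper":0,"tx":0,"ty":0,"tz":0.7,"roll":0},
    {"gripper":0,"tx":0,"ty":0,"tz":0.7,"roll":0},
    {"gripper":0,"tx":0,"ty":0,"tz":0.7,"roll":0},
    {"gripper":0,"tx":0,"ty":0,"tz":0.6,"roll":0}
  ]
}}

```text
clock: 14.08
tcp_pos: [476.8, 297.0, 170.5]
tool_rot: [0.0, 0.707, 0.0, 0.708]
wrist_force: [0.2, -0.0, -1.0]
finger_gap: 22.3
```

```bash
python3 look.py scene s8|head -1;python3 look.py side d8 |head -1; python3 -c "
import cv2,numpy as np
r=lambda a:cv2.resize(a,None,fx=5,fy=5,interpolation=cv2.INTER_CUBIC)
a=cv2.imread('pics/d8.png')[150:250,220:300];b=cv2.imread('pics/s8.png')[100:200,220:300];cv2.imwrite('pics/8c.png',r(np.hstack([a,b])))"
```

```text
14.0833 [476.8 297.  170.5] [ 0.2 -0.  -1. ] 22.3
14.1333 [477.5 297.5 172.6] [0.8 0.6 2. ] 22.4
```

View pics/8c.png

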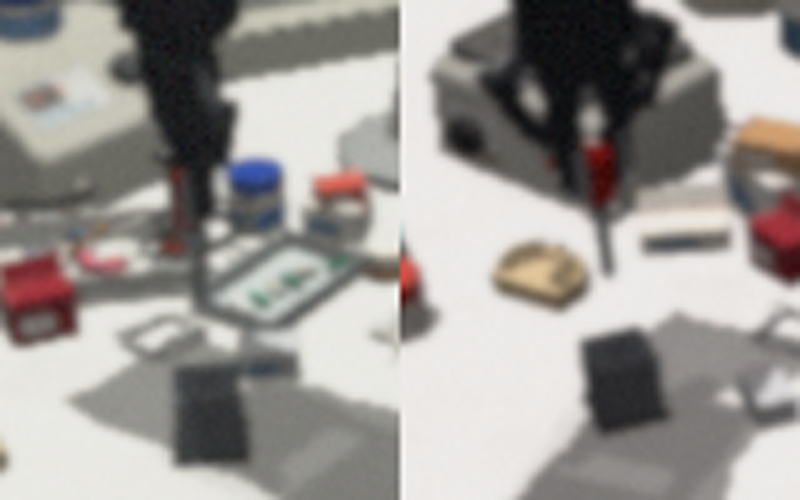

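>>> {"op": "jog_arm", "data": {
  "increments": [
    {"gripper":0,"tx":-0.05,"ty":-0.4,"tz":0,"roll":0},
    {"gripper":0,"tx":-0.05,"ty":-0.8,"tz":0,"roll":0},
    {"gripper":0,"tx":-0.1,"ty":-1,"tz":0,"roll":0},
    {"gripper":0,"tx":-0.1,"ty":-1,"tz":0,"roll":0},
    {"gripper":0,"tx":-0.1,"ty":-1,"tz":0,"roll":0},
    {"gripper":0,"tx":-0.1,"ty":-1,"tz":0,"roll":0},
    {"gripper":0,"tx":-0.1,"ty":-1,"tz":0,"roll":0},
    {"gripper":0,"tx":-0.1,"ty":-1,"tz":0,"roll":0}
  ]
}}

```text
clock: 14.85
tcp_pos: [461.7, 151.5, 167.4]
tool_rot: [-0.0, 0.708, -0.0, 0.707]
wrist_force: [-0.3, 0.1, -1.1]
finger_gap: 22.0
```

>>> {"op": "jog_arm", "data": {
  "increments": [
    {"gripper":0,"tx":-0.1,"ty":-1,"tz":0,"roll":0},
    {"gripper":0,"tx":-0.1,"ty":-1,"tz":0,"roll":0},
    {"gripper":0,"tx":-0.1,"ty":-1,"tz":0,"roll":0},
    {"gripper":0,"tx":-0.1,"ty":-1,"tz":0,"roll":0},
    {"gripper":0,"tx":-0.1,"ty":-1,"tz":0,"roll":0},
    {"gripper":0,"tx":-0.1,"ty":-1,"tz":0,"roll":0},
    {"gripper":0,"tx":-0.1,"ty":-0.8,"tz":0,"roll":0},
    {"gripper":0,"tx":0,"ty":-0.5,"tz":0,"roll":0}
  ]
}}

```text
clock: 15.52
tcp_pos: [447.6, 5.4, 167.6]
tool_rot: [0.0, 0.708, -0.0, 0.707]
wrist_force: [-0.0, -0.2, -0.9]
finger_gap: 22.6
```

```bash
python3 look.py wrist w9|head -1
```

```text
15.5167 [447.6   5.4 167.6] [-0.  -0.2 -0.9] 22.6
```

View pics/w9.png

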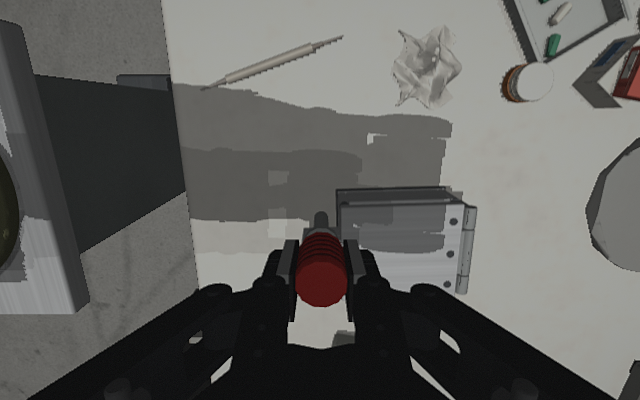

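Run:
```python
from h import *
import pickle
c=pickle.load(open('w9.pkl','rb'))
print([proj(c,(447.6,5.4,z)) for z in (103,110,103+93)],proj(c,(452.6,5.4,103)),proj(c,(447.6,10.4,103)))
a=cv2.imread('pics/w9.png')[190:320,260:400];cv2.imwrite('pics/w9c.png',cv2.resize(a,None,fx=5,fy=4.6,interpolation=cv2.INTER_CUBIC))
```

```text
[(np.float64(321.0252408845054), np.float64(213.77241088299436)), (np.float64(321.0202859271092), np.float64(217.07242473382865)), (np.float64(320.9178275664301), np.float64(285.3099457330431))] (np.float64(327.93025333516147), np.float64(213.77014259754205)) (np.float64(321.02130288036824), np.float64(207.20606746508636))
```

View pics/w9c.png

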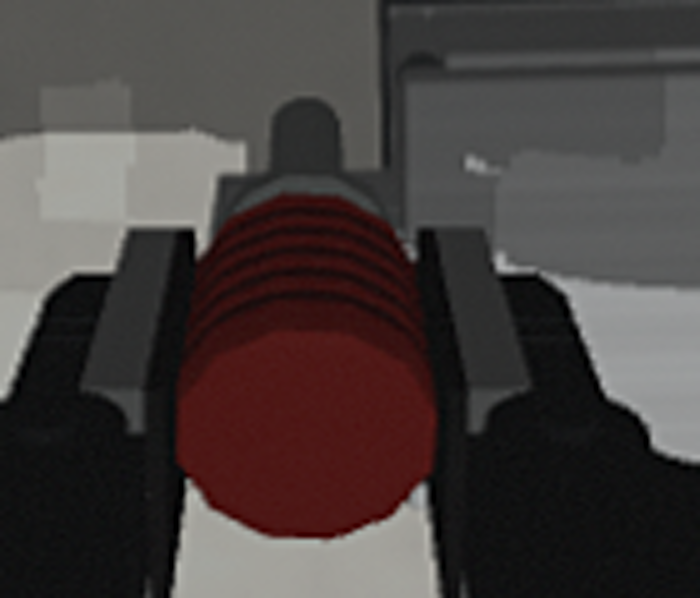

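>>> {"op": "jog_arm", "data": {
  "increments": [
    {"gripper":0,"tx":0,"ty":-0.6,"tz":0,"roll":0},
    {"gripper":0,"tx":0,"ty":-0.7,"tz":0,"roll":0},
    {"gripper":0,"tx":0,"ty":-0.7,"tz":0,"roll":0},
    {"gripper":0,"tx":0,"ty":-0.6,"tz":-0.3,"roll":0},
    {"gripper":0,"tx":0,"ty":-0.4,"tz":-0.5,"roll":0},
    {"gripper":0,"tx":0,"ty":0,"tz":-0.5,"roll":0},
    {"gripper":0,"tx":0,"ty":0,"tz":-0.4,"roll":0},
    {"gripper":0,"tx":0,"ty":0,"tz":-0.2,"roll":0}
  ]
}}

```text
clock: 16.23
tcp_pos: [447.9, -52.4, 128.6]
tool_rot: [0.0, 0.708, 0.0, 0.706]
wrist_force: [-0.0, 0.2, -1.0]
finger_gap: 22.2
```

>>> {"op": "jog_arm", "data": {
  "increments": [
    {"gripper":0,"tx":0,"ty":0,"tz":0,"roll":0},
    {"gripper":0,"tx":0,"ty":0,"tz":0,"roll":0},
    {"gripper":0,"tx":0,"ty":0,"tz":0,"roll":0},
    {"gripper":0,"tx":0,"ty":0,"tz":0,"roll":0},
    {"gripper":0,"tx":0,"ty":0,"tz":0,"roll":0},
    {"gripper":0,"tx":0,"ty":0,"tz":0,"roll":0},
    {"gripper":0,"tx":0,"ty":0,"tz":0,"roll":0},
    {"gripper":0,"tx":0,"ty":0,"tz":0,"roll":0}
  ]
}}

```text
clock: 16.9
tcp_pos: [448.6, -53.0, 130.5]
tool_rot: [-0.0, 0.707, -0.0, 0.707]
wrist_force: [0.1, 0.1, -1.3]
finger_gap: 21.9
```

```bash
python3 look.py wrist w10|head -1;python3 look.py scene s10|head -1; python3 -c "
import cv2
r=lambda a,f:cv2.resize(a,None,fx=f,fy=f,interpolation=cv2.INTER_CUBIC)
cv2.imwrite('pics/w10c.png',r(cv2.imread('pics/w10.png')[180:320,250:410],4.2))
cv2.imwrite('pics/s10c.png',r(cv2.imread('pics/s10.png')[150:260,280:400],5))"
```

```text
16.9 [448.6 -53.  130.5] [ 0.1  0.1 -1.3] 21.9
16.95 [448.6 -53.  130.4] [ 0.6 -0.1 -1.8] 22.3
```

View pics/w10c.png

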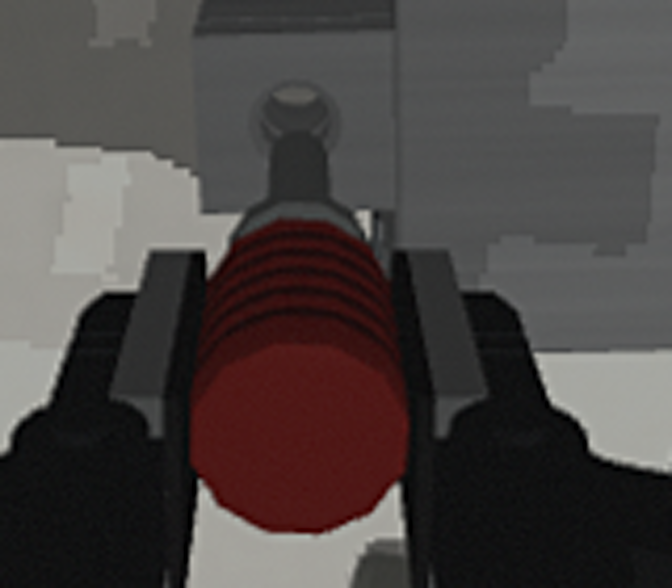

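View pics/s10c.png

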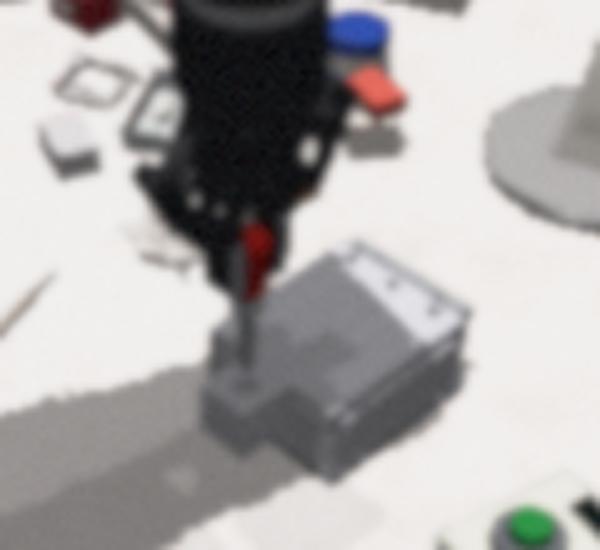

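Run:
```python
from h import *
import pickle
c=pickle.load(open('w10.pkl','rb'))
print(onz(c,250+296/4.2,180+120/4.2,55),proj(c,(448.6,-53,66)))
a=cv2.imread('pics/w10.png')[185:240,295:345];a=cv2.convertScaleAbs(a,alpha=2);cv2.imwrite('pics/w10d.png',cv2.resize(a,None,fx=10,fy=10,interpolation=cv2.INTER_CUBIC))
```

```text
[448.32103139 -52.64194324  55.        ] (np.float64(320.8545314606687), np.float64(213.82001538112888))
```

View pics/w10d.png

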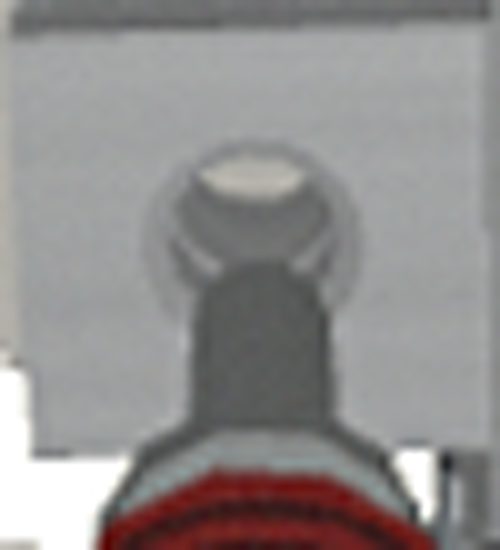

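>>> {"op": "jog_arm", "data": {
  "increments": [
    {"gripper":0,"tx":0,"ty":0,"tz":-0.3,"roll":0},
    {"gripper":0,"tx":0,"ty":0,"tz":-0.25,"roll":0},
    {"gripper":0,"tx":0,"ty":0,"tz":-0.25,"roll":0},
    {"gripper":0,"tx":0,"ty":0,"tz":-0.25,"roll":0},
    {"gripper":0,"tx":0,"ty":0,"tz":-0.25,"roll":0},
    {"gripper":0,"tx":0,"ty":0,"tz":-0.2,"roll":0},
    {"gripper":0,"tx":0,"ty":0,"tz":0,"roll":0},
    {"gripper":0,"tx":0,"ty":0,"tz":0,"roll":0}
  ]
}}

```text
clock: 17.67
tcp_pos: [448.5, -53.0, 100.2]
tool_rot: [0.0, 0.707, 0.0, 0.707]
wrist_force: [-0.4, -0.3, -1.5]
finger_gap: 22.3
```

>>> {"op": "jog_arm", "data": {
  "increments": [
    {"gripper":0,"tx":0,"ty":0,"tz":-0.25,"roll":0},
    {"gripper":0,"tx":0,"ty":0,"tz":-0.25,"roll":0},
    {"gripper":0,"tx":0,"ty":0,"tz":-0.25,"roll":0},
    {"gripper":0,"tx":0,"ty":0,"tz":-0.2,"roll":0},
    {"gripper":0,"tx":0,"ty":0,"tz":-0.15,"roll":0},
    {"gripper":0,"tx":0,"ty":0,"tz":-0.1,"roll":0},
    {"gripper":0,"tx":0,"ty":0,"tz":0,"roll":0},
    {"gripper":0,"tx":0,"ty":0,"tz":0,"roll":0}
  ]
}}

```text
clock: 18.33
tcp_pos: [448.6, -53.0, 76.4]
tool_rot: [-0.0, 0.707, 0.0, 0.707]
wrist_force: [0.6, 0.8, -1.9]
finger_gap: 22.6
```

>>> {"op": "jog_arm", "data": {
  "increments": [
    {"gripper":0,"tx":0,"ty":0,"tz":-0.1,"roll":0},
    {"gripper":0,"tx":0,"ty":0,"tz":-0.1,"roll":0},
    {"gripper":0,"tx":0,"ty":0,"tz":-0.1,"roll":0},
    {"gripper":0,"tx":0,"ty":0,"tz":0,"roll":0},
    {"gripper":0,"tx":0,"ty":0,"tz":0,"roll":0},
    {"gripper":0,"tx":0,"ty":0,"tz":0,"roll":0},
    {"gripper":0,"tx":0,"ty":0,"tz":0,"roll":0},
    {"gripper":0,"tx":0,"ty":0,"tz":0,"roll":0}
  ]
}}

```text
clock: 19.0
tcp_pos: [448.8, -53.0, 70.6]
tool_rot: [-0.0, 0.707, -0.0, 0.707]
wrist_force: [1.0, 0.1, 4.5]
finger_gap: 22.4
```

>>> {"op": "jog_arm", "data": {
  "increments": [
    {"gripper":0,"tx":0,"ty":0,"tz":-0.05,"roll":0},
    {"gripper":0,"tx":0,"ty":0,"tz":-0.05,"roll":0},
    {"gripper":0,"tx":0,"ty":0,"tz":0,"roll":0},
    {"gripper":0,"tx":0,"ty":0,"tz":0,"roll":0},
    {"gripper":0,"tx":0,"ty":0,"tz":0,"roll":0},
    {"gripper":0,"tx":0,"ty":0,"tz":0,"roll":0},
    {"gripper":0,"tx":0,"ty":0,"tz":0,"roll":0},
    {"gripper":0,"tx":0,"ty":0,"tz":0,"roll":0}
  ]
}}

```text
clock: 19.67
tcp_pos: [448.8, -53.0, 68.5]
tool_rot: [-0.0, 0.707, -0.0, 0.707]
wrist_force: [1.0, 0.3, 6.2]
finger_gap: 22.3
```

>>> {"op": "jog_arm", "data": {
  "increments": [
    {"gripper":0,"tx":0,"ty":0,"tz":-0.05,"roll":0},
    {"gripper":0,"tx":0,"ty":0,"tz":-0.05,"roll":0},
    {"gripper":0,"tx":0,"ty":0,"tz":0,"roll":0},
    {"gripper":0,"tx":0,"ty":0,"tz":0,"roll":0},
    {"gripper":0,"tx":0,"ty":0,"tz":0,"roll":0},
    {"gripper":0,"tx":0,"ty":0,"tz":0,"roll":0},
    {"gripper":0,"tx":0,"ty":0,"tz":0,"roll":0},
    {"gripper":0,"tx":0,"ty":0,"tz":0,"roll":0}
  ]
}}

```text
clock: 20.33
tcp_pos: [448.8, -53.0, 66.6]
tool_rot: [-0.0, 0.707, -0.0, 0.707]
wrist_force: [-0.6, 0.2, 8.2]
finger_gap: 22.5
```

```bash
python3 look.py wrist w11|head -1;python3 look.py scene s11|head -1; python3 -c "
import cv2,numpy as np
r=lambda a,f:cv2.resize(a,None,fx=f,fy=f,interpolation=cv2.INTER_CUBIC)
cv2.imwrite('pics/w11c.png',r(cv2.imread('pics/w11.png')[180:320,250:410],4.2))
cv2.imwrite('pics/s11c.png',r(cv2.imread('pics/s11.png')[150:330,280:460],3.3))"
```

```text
20.3333 [448.8 -53.   66.6] [-0.6  0.2  8.2] 22.5
20.3833 [448.8 -53.1  66.6] [0.  0.2 7.4] 22.3
```

View pics/w11c.png

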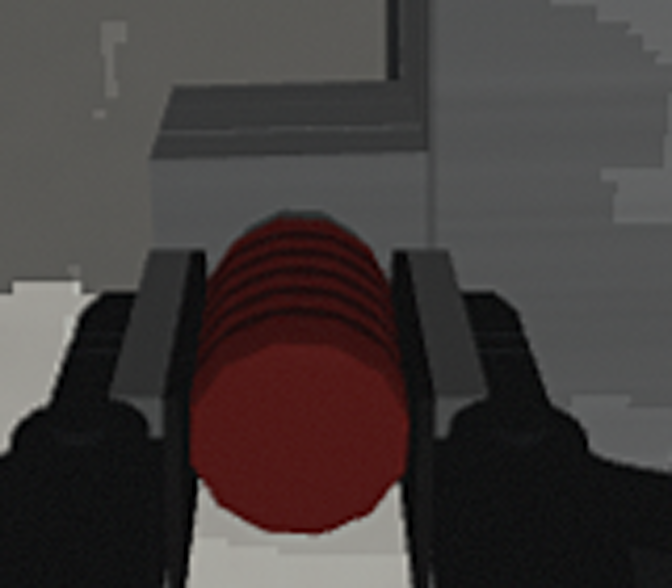

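View pics/s11c.png

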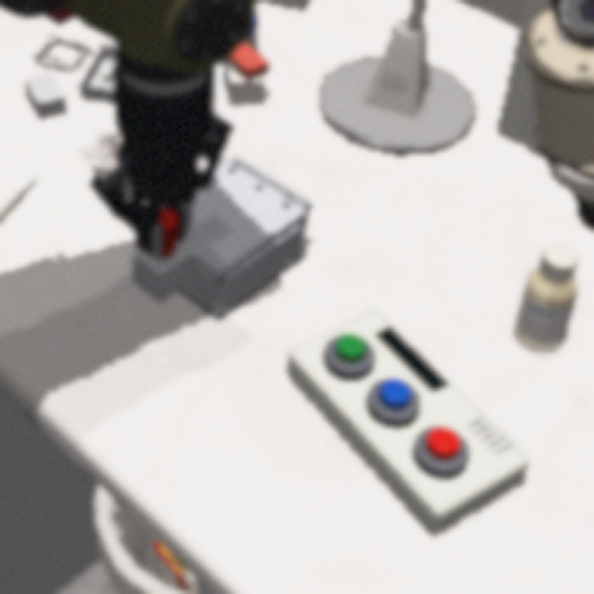

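```bash
python3 -c "
from plant import robot
print(robot.sign_off())
s=robot.get_state();print(s['clock'],s['tcp_pos'],s['wrist_force'])"
```

```text
the job is handed in; nothing more can be done
None
the job is handed in; nothing more can be done
```

I carried out the whole sequence and handed the job in at about 20.4 s, with the gripper still holding the cap pressed. No verdict was reported.

- **Keys:** I pressed green, then blue, and did not touch red. The wrist force reached 25 N on green and 8.6 N on blue, both above the 5 N needed to push a key fully in. A picture taken during the green press also showed it about 6 mm down. I had no such picture for blue, so that press rests on force alone. Both keys looked up in the last picture.
- **Lid:** I pushed the lid down against its stop until it read 19 N at a height of 55 mm. Pictures show it shut, with a thin, parallel seam.
- **Pin:** I gripped the pin by its cap and pushed it through both holes with no sideways resistance. My measurements put it within about 0.5 mm of the hole centre.
- **Final hold:** After the collar seated, the force rose by about 0.9 N per mm, as the cap's spring should. It ended at 7.4–8.2 N, which means the cap is about 6.5–7.5 mm down. The last wrist picture shows no slip in the grip and the collar almost hidden under the cap.

**One disagreement:** the keys seemed to bottom out at a measured fingertip height of 48–49 mm, where the given dimensions imply 44 mm. The lid contact matched its given 55 mm. I found no cause for this, and relied on the force readings and the picture of the green key.

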